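# Rock three castings on the marble slab and pull out the warped one

## Task

One of the three grey resin castings lying on the marble slab is warped. Find it by pressing on the corners: where it lies, press the warped one down at its raised corner so that it rocks over, and hold it so for a moment. Then slide that casting, without picking it up (thin resin cracks), past the dropper bottle and the paint jar and onto the plain metal oven sheet, wholly off the slab, so that it can be warmed and flattened; leave the two flat castings where they are, and the bottle and the jar standing where they are.

Things in the scene. Friction and masses are not known exactly. Their poses are not given: they have to be found in the camera images.
- slab: marble pastry slab used as a surface plate, 300 mm (its x, away from the robot) by 340 mm (its y, to the left), polished top 10 mm above the worktop; fixed. The castings lie in a file along its left-hand part. Origin: middle of its underside. Friction with castings about 0.6
- oven_sheet: small fixed plain metal oven sheet beyond the right-hand (-y) end of the slab, up to 25 mm from it: flat pan 230 mm (its x) by 190 mm (its y), top 6 mm above the worktop (4 mm below the slab's top). Its near and far ends (across x) are turned up to 18 mm; the sides towards and away from the slab are open. Origin: middle of its underside
- deck_1: one of three grey resin tank-deck castings that look alike: a plate 82 (its x) x 66 (its y) x 9 mm, 0.07 to 0.14 kg, with a round turret opening 42 mm across through its middle (collar 4 mm wide, 1.6 mm high), low louvres at the -x end, a hatch and a square plate at the +x end, corners plain. Bears on 4 points, 36 mm in x and 28 mm in y from the middle. Origin: middle of underside, z up
- deck_2: casting like deck_1 in size, axes and origin. One of the three (alike but for this) is twisted: two diagonally opposite corners 2 mm high, the other two 2 mm low, so it lies tipped about 0.065 rad on three corners, the fourth some 6 mm clear of the slab. Under 1 N pressed on that corner rocks it over; let go, it falls back. The other two are flat and lie level
- deck_3: casting like deck_1 in size, axes and origin; which of the three is the twisted one, and in which of the three places it lies, is not told
- paint_jar: small paint jar with a dark lid, 35 mm across, 41 mm high, standing loose on the far part of the slab's right-hand end. Origin: middle of its underside
- dropper: dropper bottle, 26 mm across, 84 mm high, standing loose on the near corner of the slab's right-hand end. Origin: middle of its underside
Things that resemble listed ones, but are neither listed nor needed, are in the scene too. Leave any orange look-alike of the dropper alone.

How it is judged:
On the way:
1. the warped casting has been rocked over by pressing down its raised corner, and held so for a moment, where it lay (within 12 mm) (angle between deck_2's own y axis and vertical above 1.601 rad and distance of deck_2 from where it was at the start of the episode below 0.012 m), for 0.3 s.
At the end, for the whole second after the job is handed in: The warped casting lies at rest, flat (tilted less than 0.1 rad), carried by the oven sheet and touching the slab nowhere; the two flat castings, the paint jar and the dropper bottle are within 20 mm of where they were, the jar and bottle upright (contact force between deck_2 and oven_sheet above 0.3 N and contact force between deck_2 and slab below 0.01 N and angle between deck_2's own z axis and vertical below 0.1 rad and linear speed of deck_2 below 0.02 m/s and distance of each of deck_1, deck_3, paint_jar, dropper from where it was at the start of the episode below 0.02 m and angle between each of paint_jar, dropper's own z axis and vertical below 0.2 rad).
It fails at once if a flat casting pushed more than 20 mm from its place (distance of any of deck_1, deck_3 from where it was at the start of the episode above 0.02 m).
It fails at once if a casting picked up or tipped over (height (world z) of any of deck_1, deck_2, deck_3 above 0.03 m or angle between any of deck_1, deck_2, deck_3's own z axis and vertical above 0.35 rad).
It fails at once if the paint jar or the dropper bottle knocked over or shifted more than 20 mm (distance of any of paint_jar, dropper from where it was at the start of the episode above 0.02 m or angle between any of paint_jar, dropper's own z axis and vertical above 0.5 rad).
It also fails if it takes over 48 s, if anything falls off the work surface, if the arm or the gripper's body presses on something with over 40 N, if the wrist force passes 120 N, or if a joint passes its speed limit or range.

## Robot

A 7-joint arm with a two-finger parallel gripper is mounted at the origin on the work surface; the furniture and walls round the work are solid. World frame = base frame: x ahead of the robot, y to its left, z up, the work surface at z = 0. Lengths are in m, angles in rad, forces in N, time in s.
With the tool pointing down it reaches from about 0.4 to 0.875 m from the base axis. Payload 6.5 kg.
Tool frame: the origin (TCP) lies on the centre line of the jaws, within the pads' length; the fingertips stand 14 mm ahead of it and the grasp point (between the pads) lies 5 mm behind it; z points along the fingers, y is the line along which they close (so a half turn about z gives the same grasp; the last joint's range is limited). The gripper opens to 88 mm and grips with 3 to 60 N. Pads are 18 mm wide; open, the fingers measure 123 mm over their backs; the gripper's body (75 mm by 187 mm) begins 45 mm behind the grasp point.
Start: joints at [1.099, 0.536, -0.004, 1.538, 0.003, 1.067, -0.071], TCP at [0.257, -0.597, 0.253] pointing down, gripper open.
Joint ranges: [-2.7, 2.7], [-0.37, 2.16], [-1.27, 1.26], [0.24, 2.4], [-1.31, 4.45], [0.19, 1.91], [-2.76, 2.76]. Speed limits (rad/s): [2.39, 2.39, 3.14, 3.14, 3.14, 3.14, 3.14].

## Interface

Orientations are given as a rotation vector (axis times angle).
In Python, from bench import ctrl gives the robot as it stands.
- The arm moves only by the shell command python3 -m inch 'ROWS'. ROWS is JSON, a list of rows, each a list of 7 numbers: the shift along the tool's x, y, z as a fraction of full scale, then the turn, a rotation vector about the tool's x, y, z as a fraction of full scale, then the gripper's target within -1 to 1 (fully open at 1, half-way at 0, shut at -1). A call has 1 to 20 rows; each row shifts and turns the commanded pose from where the row before left it, along the tool's axes as they then stand; what a row does not reach is not made up. Full scale, the value 1, is 20 cm for a shift and 90 degrees for a turn. A row lasts 1/10 s, in which the tool goes at most 50 mm and 8.59 degrees, less where a joint would pass 70% of its speed; a pose out of reach is approached as far as the arm can. A call with a number of a shift or a turn outside -1 to 1 is refused whole. A call with a gripper value outside its range is refused whole. The fingers move at their own pace and stop on an object; the grip force is fixed at half the most. Time passes only in rows, so rows that do not move let the fingers close. It gives the time, the measured TCP pose, the force, the opening and the grip force at its end, in the units of the state.
- ctrl.state(): the state, without advancing time (a new reading comes with each control period).
- ctrl.read_camera(name): name is "scene" or "side" or "wrist"; returns a dict with "frame" (480x640x3 uint8, blue, green, red), "fovy" (degrees; the focal length in pixels is half the picture's height over the tangent of half this angle, whatever the lens; pixels are square), "cx", "cy" (the principal point, pixels), "k1" (the pictures are not rectified: a ray, as slopes to the right and down, at radius r is drawn at 1 + k1 r^2 times it, then the intrinsics apply), "origin" and "rotation" of the camera in the world. Camera axes: x right, y up, looking along -z (the intrinsics and any distortion apply to the point x, -y, -z); pixel columns grow to the right and rows downward; lengths in m; the calibration is good to about 2 mm. A picture is of the moment at which its call begins. There is no depth.
- ctrl.close_job(): hands the job in; it is judged then, once.
The state is a dict: "clock": time; "q": joint angles; "qd": joint speeds; "joint_efforts": joint torques, N m; "eef_pos": TCP position; "eef_rot": TCP orientation; "ft_force": force on the tool from outside, world axes, zero at the start; "ft_torque": the same for the moment, N m; "width": opening from 0.0 (shut) to 1.0 (fully open); "grip_force": force on a finger pad.
Only numpy, scipy, OpenCV 4.12 (cv2) and the standard library are available. Lean on these libraries where they do the work, as an engineer would, in place of code of your own. Each camera call takes 0.05 s, during which the arm holds its last target. There are 200 camera calls.

## Working session

There is one attempt and no reset: what is moved stays moved. The work goes in short steps, Python scripts to look and compute and a shell command to move; the robot and the scene stay as the last step left them, time stands still between calls to the robot, and variables do not carry over. Pictures are saved under pics/ and viewed, at most 10 in all, crops included, and the job is handed in when it is done.

```bash
mkdir -p pics; cat > h.py <<'E'
import numpy as np, cv2
from bench import ctrl
def cam(n):
    c=ctrl.read_camera(n); c['f']=240/np.tan(np.radians(c['fovy'])/2); return c
def ray(c,u,v):
    K=np.array([[c['f'],0,c['cx']],[0,c['f'],c['cy']],[0,0,1.]])
    p=cv2.undistortPoints(np.array([[[u,v]]],float),K,np.array([c['k1'],0,0,0.]))[0,0]
    d=np.array(c['rotation']).reshape(3,3)@np.array([p[0],-p[1],-1]); return np.array(c['origin']),d
def onz(c,u,v,z):
    o,d=ray(c,u,v); return o+d*(z-o[2])/d[2]
def proj(c,P):
    q=np.array(c['rotation']).reshape(3,3).T@(np.array(P)-c['origin']); x,y=q[0]/-q[2],-q[1]/-q[2]
    s=1+c['k1']*(x*x+y*y); return c['cx']+c['f']*x*s, c['cy']+c['f']*y*s
E
python3 - <<'E'
from h import *
import pickle
D={}
for n in("scene","side"):
    D[n]=c=cam(n); cv2.imwrite(f'pics/{n}0.png',c['frame']); print(n,c['origin'],np.round(c['rotation'],3).tolist(),c['f'],c['k1'])
pickle.dump(D,open('d0.pkl','wb'))
s=ctrl.state(); print(s)
E
```

```text
scene [ 1.80928387 -0.33877011  0.87316877] [0.843, 0.702, 1.214] 613.6898422164389 0.06979081183220366
side [ 0.43537308 -1.26390307  0.56455717] [1.169, -0.012, -0.053] 622.8213118254012 -0.019521975597005293
{'clock': 0.1, 'q': array([ 1.09880603,  0.5371019 , -0.00441984,  1.53876477,  0.00261467,
        1.06730921, -0.07118598]), 'qd': array([-0.00044902, -0.00207627,  0.00010961, -0.00099405,  0.00053608,
       -0.0002008 , -0.00072848]), 'joint_efforts': array([ 3.68562280e-03, -5.72082174e+01,  9.94386747e-01, -2.52232468e+01,
       -5.61664032e-02,  1.34872086e-02, -2.74618941e-06]), 'eef_pos': array([ 0.2563482 , -0.59673317,  0.25192313]), 'eef_rot': array([-3.07564539e+00, -6.32862879e-01,  7.10982240e-04]), 'ft_force': array([-0.50851525,  0.6173704 , -0.46678512]), 'ft_torque': array([ 0.02576957, -0.00964922,  0.04263601]), 'grip_force': 0.0, 'width': 1.002791418920163}
```

View pics/scene0.png

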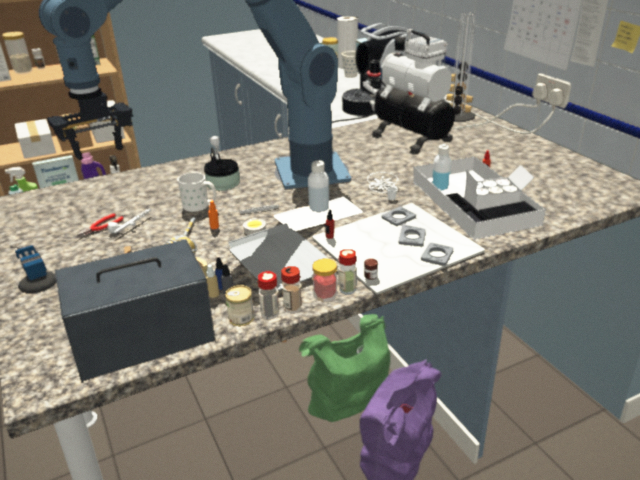

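View pics/side0.png

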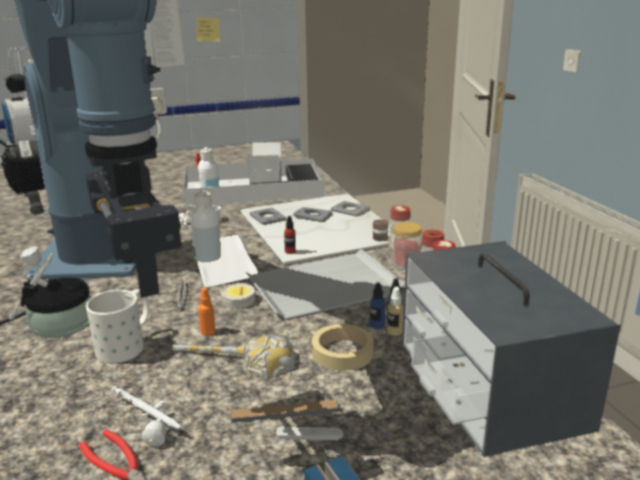

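The scene view shows the slab around (400,245), with castings at (398,215), (412,236) and (437,253). The red dropper is at (330,228), the dark-lidded jar at (371,270) and the oven sheet at about (280,250). The look-alikes are the orange bottle (213,215) and the other jars and bottles: (347,270), (325,278), (238,305), (222,270). Next I'll localise and check one close crop.

```bash
sed -i "s/np.array(c\['rotation'\]).reshape(3,3)/R(c)/" h.py; cat >> h.py <<'E'
def R(c): return cv2.Rodrigues(np.array(c['rotation'],float))[0]
E
python3 - <<'E'
from h import *
import pickle
D=pickle.load(open('d0.pkl','rb'))
a,b=D['scene'],D['side']
crop=lambda c,x,y,w,h,s:cv2.resize(c['frame'][y:y+h,x:x+w],None,fx=s,fy=s,interpolation=cv2.INTER_CUBIC)
A=crop(a,220,190,270,110,2.96);B=crop(b,240,190,160,130,2.3)
A=cv2.resize(A,(800,326));B=cv2.resize(b['frame'][190:310,180:410],(525,274),interpolation=cv2.INTER_CUBIC)
im=np.zeros((600,800,3),np.uint8);im[:326]=A;im[326:,:525]=B
cv2.imwrite('pics/crop0.png',im)
for n,u,v in(('d',398,215),('d',412,236),('d',437,253)):print(n,onz(a,u,v,.019).round(3))
for n,u,v in(('d',268,215),('d',314,214),('d',350,208)):print(n,onz(b,u,v,.019).round(3))
E
```

```text
d [0.39  0.168 0.019]
d [0.506 0.169 0.019]
d [0.599 0.202 0.019]
d [0.385 0.165 0.019]
d [0.497 0.162 0.019]
d [0.589 0.195 0.019]
```

View pics/crop0.png

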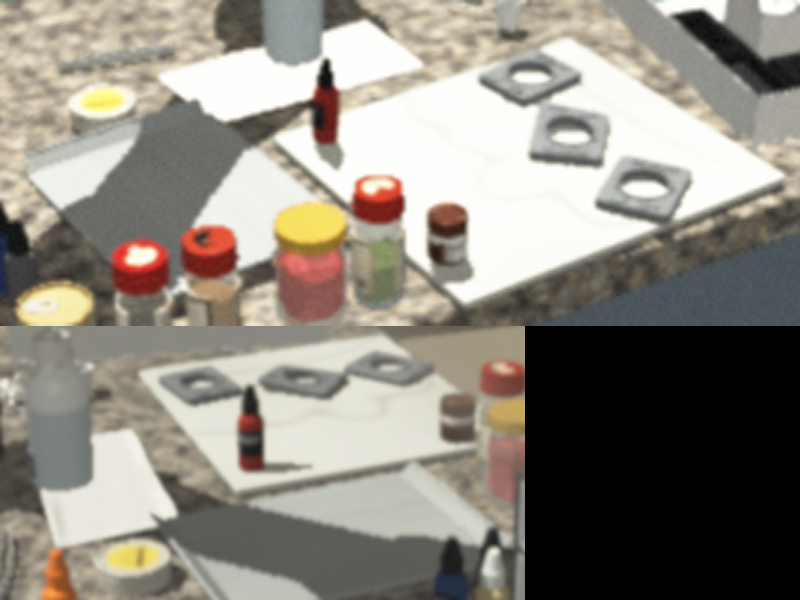

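The close crop confirms the choices: three castings at crop (530,72), (570,135), (645,187), the red dropper at (325,105) and the jar at (447,235). The dropper stands on the near slab corner. Next: the layout.

```bash
python3 - <<'E'
from h import *
import pickle
D=pickle.load(open('d0.pkl','rb'))
a,b=D['scene'],D['side']
A=lambda x,y,z:onz(a,220+x/2.963,190+y/2.963,z).round(3)[:2]
B=lambda x,y,z:onz(b,180+x/2.283,190+(y-326)/2.283,z).round(3)[:2]
print('slab A',[A(*p,.01) for p in((275,140),(568,38),(783,180),(465,303))])
print('slab B',[B(*p,.01) for p in((140,374),(380,337),(477,448),(236,490))])
print('sheet A',[A(*p,.006) for p in((190,103),(28,175),(322,200))])
print('sheet B',[B(*p,.006) for p in((156,514),(230,600),(405,470))])
print('dropper',A(327,140,.01),B(251,468,.01),'jar',A(447,260,.01),B(457,438,.01))
print('tall bottle',A(293,58,0),B(62,483,0),'redcap',A(375,300,0), B(502,440,0))
s=ctrl.state();c=cam('wrist');print(c['origin'],c['rotation'],c['f'])
Rt=cv2.Rodrigues(s['eef_rot'])[0];print(Rt.round(3), 'cam in tool',Rt.T@(np.array(c['origin'])-s['eef_pos']),(Rt.T@R(c)).round(2).tolist())
E
```

```text
slab A [array([ 0.432, -0.084]), array([0.317, 0.235]), array([0.606, 0.327]), array([0.708, 0.012])]
slab B [array([0.316, 0.224]), array([0.593, 0.321]), array([ 0.654, -0.012]), array([ 0.421, -0.088])]
sheet A [array([ 0.341, -0.147]), array([ 0.429, -0.307]), array([ 0.532, -0.063])]
sheet B [array([ 0.349, -0.123]), array([ 0.415, -0.282]), array([ 0.58 , -0.048])]
dropper [ 0.444 -0.039] [ 0.435 -0.04 ] jar [0.649 0.014] [0.639 0.014]
tall bottle [ 0.269 -0.033] [ 0.256 -0.037] redcap [ 0.675 -0.053] [0.686 0.028]
[ 0.31811464 -0.5713771   0.38337443] [-0.23456482  0.15794278 -1.15663926] 330.7594651040981
[[ 0.919  0.395 -0.001]
 [ 0.395 -0.919  0.001]
 [-0.    -0.002 -1.   ]] cam in tool [ 0.06674127  0.00088359 -0.13146212] [[0.0, 0.96, 0.26], [1.0, -0.0, 0.0], [0.0, 0.26, -0.96]]
```

```bash
python3 -m inch '[[0.131,-0.15,0,0,0,0,-1],[0.131,-0.15,0,0,0,0,-1],[0.131,-0.15,0,0,0,0,-1],[0.131,-0.15,0,0,0,0,-1],[0.131,-0.15,0,0,0,0,-1],[0.131,-0.15,0,0,0,0,-1],[0.131,-0.15,0,0,0,0,-1],[0.131,-0.15,0,0,0,0,-1],[0.131,-0.15,0,0,0,0,-1],[0.131,-0.15,0,0,0,0,-1],[0.131,-0.15,0,0,0,0,-1],[0.131,-0.15,0,0,0,0,-1],[0.131,-0.15,0,0,0,0,-1],[0.131,-0.15,0,0,0,0,-1],[0.131,-0.15,0,0,0,0,-1],[0.131,-0.15,0,0,0,0,-1],[0.131,-0.15,0,0,0,0,-1],[0.131,-0.15,0,0,0,0,-1],[0.131,-0.15,0,0,0,0,-1],[0.131,-0.15,0,0,0,0,-1]]'
python3 - <<'E'
from h import *
import pickle
c=cam('wrist');pickle.dump((c,ctrl.state()),open('w1.pkl','wb'));cv2.imwrite('pics/w1.png',c['frame'])
E
```

```text
clock: 2.15
eef_pos: [0.5013, 0.1624, 0.2526]
eef_rot: [3.077, 0.633, -0.0]
ft_force: [0.0, -0.0, 0.6]
width: 0.006
grip_force: 0.0
```

View pics/w1.png

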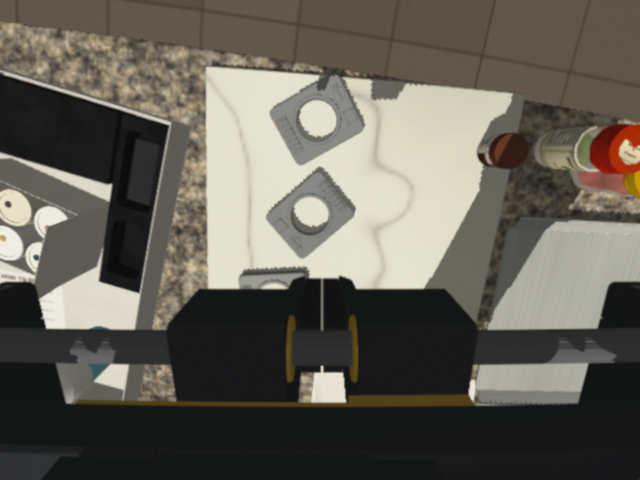

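The wrist view from above shows the castings at (318,118), (311,212) and (275,278, partly hidden), the jar at (505,150) and the sheet on the right. I'll back off to see all three, a bit closer.

```bash
python3 -m inch '[[-0.12,0.0,0.06,0,0,0,-1],[-0.12,0.0,0.06,0,0,0,-1],[-0.12,0.0,0.06,0,0,0,-1],[-0.08,0.0,0.06,0,0,0,-1],[0,0,0,0,0,0,-1],[0,0,0,0,0,0,-1]]'
python3 - <<'E'
from h import *
import pickle
c=cam('wrist');pickle.dump((c,ctrl.state()),open('w2.pkl','wb'))
f=c['frame'];cv2.imwrite('pics/w2.png',f)
E
```

```text
clock: 2.8
eef_pos: [0.4209, 0.1263, 0.2051]
eef_rot: [-3.077, -0.633, -0.001]
ft_force: [0.2, -0.1, 0.2]
width: 0.001
grip_force: 0.0
```

View pics/w2.png

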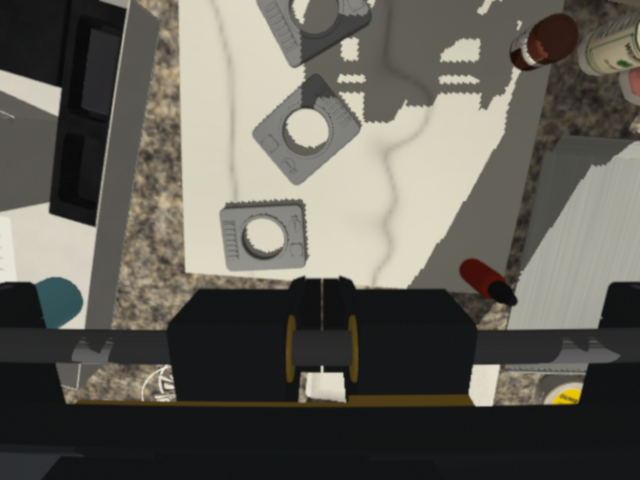

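The second wrist view shows the near casting at (265,236), the middle at (307,128) and the far at (317,10). The dropper base is near (470,268) and the jar near (530,52). I'll magnify the castings to find the corners.

```bash
python3 - <<'E'
from h import *
import pickle
im=np.zeros((600,800,3),np.uint8)
for k,(n,x,y) in enumerate((('w1',255,68),('w1',255,162),('w2',242,68),('w2',205,188))):
    f=pickle.load(open(n+'.pkl','rb'))[0]['frame'][y:y+100,x:x+133]
    r,q=divmod(k,2);im[r*300:r*300+300,q*400:q*400+399]=cv2.resize(f,(399,300),interpolation=cv2.INTER_CUBIC)
cv2.imwrite('pics/z1.png',im)
E
```

```text
(no output)
```

View pics/z1.png

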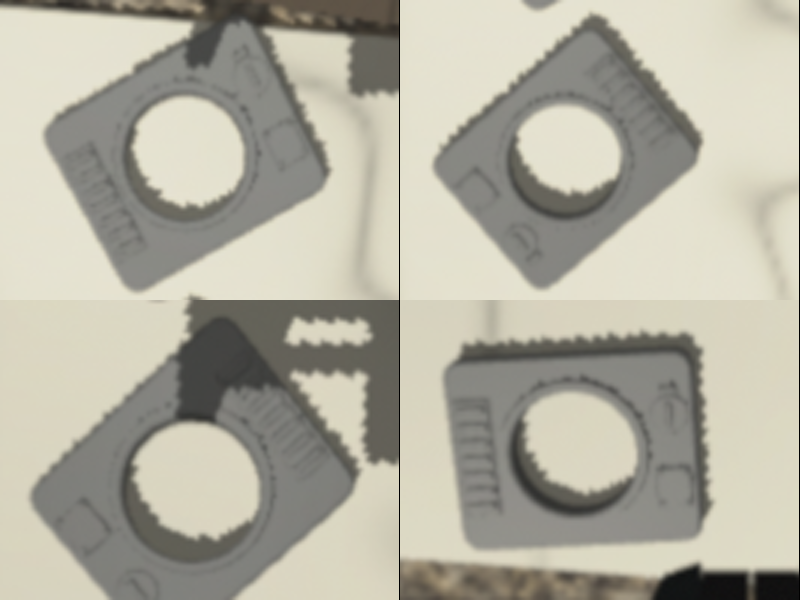

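```bash
python3 -m inch '[[0.02,0.15,-0.08,0,0,0,-1],[0.02,0.15,-0.08,0,0,0,-1],[0.02,0.15,-0.08,0,0,0,-1],[0.02,0.15,-0.08,0,0,0,-1],[0,0.1,0,0,0,0,-1],[0,0,0,0,0,0,-1],[0,0,0,0,0,0,-1]]'
cat > snap.py <<'E'
from h import *
import pickle,sys
c=cam('wrist');pickle.dump((c,ctrl.state()),open(sys.argv[1]+'.pkl','wb'))
E
python3 snap.py w3
python3 -m inch '[[0,-0.18,0,0,0,0,-1],[0,-0.2,0,0,0,0,-1],[0,-0.2,0,0,0,0,-1],[0,-0.2,0,0,0,0,-1],[0,-0.2,0,0,0,0,-1],[0,-0.2,0,0,0,0,-1],[0,-0.2,0,0,0,0,-1],[0,0,0,0,0,0,-1],[0,0,0,0,0,0,-1]]'
python3 snap.py w4
python3 - <<'E'
from h import *
import pickle
for n in('w3','w4'):
    f=pickle.load(open(n+'.pkl','rb'))[0]['frame']; np.set_printoptions(linewidth=150)
V=[pickle.load(open(n+'.pkl','rb'))[0] for n in('w3','w4')]
im=np.vstack([cv2.resize(v['frame'][0:300],(640,300)) for v in V])
cv2.imwrite('pics/w34.png',im)
E
```

```text
clock: 3.55
eef_pos: [0.4908, 0.0045, 0.269]
eef_rot: [-3.077, -0.633, -0.001]
ft_force: [-0.0, 0.6, -0.4]
width: -0.0
grip_force: 0.0
clock: 4.5
eef_pos: [0.3801, 0.2587, 0.2686]
eef_rot: [-3.076, -0.64, 0.001]
ft_force: [-0.3, -0.8, -0.6]
width: 0.002
grip_force: 0.0
```

View pics/w34.png

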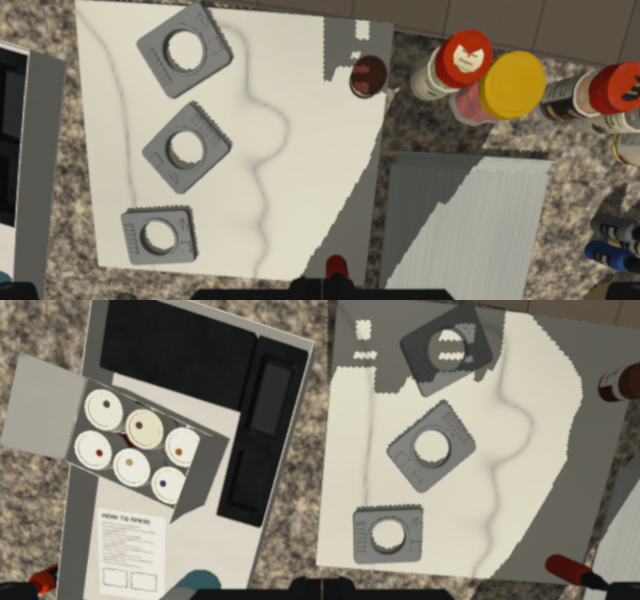

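Both views show all three castings: at (183,48), (187,148), (160,236) in the right-hand view, and at (446,50), (432,148), (388,235) in the left-hand one. Next: segment them by colour and triangulate the corners.

```bash
cat > seg.py <<'E'
from h import *
import pickle
C={'w1':[(318,118),(311,212)],'w2':[None,(307,128),(265,236)],'w3':[(183,48),(187,148),(160,236)],'w4':[(446,50),(432,148),(388,235)]}
out={}
for n,cs in C.items():
    c=pickle.load(open(n+'.pkl','rb'))[0]; f=cv2.GaussianBlur(c['frame'],(3,3),0).astype(int)
    b,g,r=f[...,0],f[...,1],f[...,2]
    m=((r-b<6)&(g<165)&(g>40)).astype(np.uint8)*255   # neutral grey, shadow on slab is warm
    m=cv2.morphologyEx(m,cv2.MORPH_OPEN,np.ones((3,3)))
    for i,p in enumerate(cs):
        if p is None: continue
        w=np.zeros_like(m); cv2.circle(w,p,75 if n!='w1' else 62,255,-1)
        k,_=cv2.findContours(m&w,cv2.RETR_EXTERNAL,cv2.CHAIN_APPROX_NONE)
        k=[x for x in k if cv2.contourArea(x)>800]
        k=min(k,key=lambda x:abs(cv2.minAreaRect(x)[0][0]-p[0])+abs(cv2.minAreaRect(x)[0][1]-p[1]))
        box=cv2.boxPoints(cv2.minAreaRect(k)); P=k[:,0].astype(float); L=[]
        for a in range(4):
            A,B=box[a],box[(a+1)%4]; u=(B-A)/np.linalg.norm(B-A); t=(P-A)@u/np.linalg.norm(B-A); d=abs((P-A)@[-u[1],u[0]])
            s=P[(t>.2)&(t<.8)&(d<7)]; L.append(cv2.fitLine(s.astype(np.float32),cv2.DIST_HUBER,0,.01,.01).ravel())
        q=[]
        for a in range(4):
            (vx,vy,x,y),(wx,wy,X,Y)=L[a-1],L[a]; s=np.linalg.solve([[vx,-wx],[vy,-wy]],[X-x,Y-y]); q.append([x+vx*s[0],y+vy*s[0]])
        out[n,i]=(c,np.array(q)); print(n,i,cv2.contourArea(k),np.round(q,1).tolist())
def tri(obs):
    M=np.zeros((3,3));v=np.zeros(3);rs=[]
    for c,p in obs:
        o,d=ray(c,*p); d/=np.linalg.norm(d); Q=np.eye(3)-np.outer(d,d); M+=Q; v+=Q@o; rs.append((o,Q))
    X=np.linalg.solve(M,v); return X,max(np.linalg.norm(Q@(X-o)) for o,Q in rs)
for i in range(3):
    ks=[k for k in out if k[1]==i]; c0,q0=out['w3',i]; print('casting',i,[k[0] for k in ks])
    for p in q0:
        g=onz(c0,*p,.019); obs=[]
        for k in ks:
            c,q=out[k]; G=[onz(c,*x,.019) for x in q]; j=np.argmin([np.linalg.norm(x-g) for x in G]); obs.append((c,q[j]))
        X,e=tri(obs); print((X*1000).round(1),'res',round(e*1000,1),'in z=.019',(g*1000).round(0)[:2])
E
python3 seg.py
```

```text
w1 0 4255.5 [[270.29998779296875, 111.0999984741211], [335.29998779296875, 71.69999694824219], [362.79998779296875, 126.19999694824219], [298.29998779296875, 162.5]]
w1 1 2084.0 [[269.6000061035156, 218.60000610351562], [319.20001220703125, 170.60000610351562], [352.5, 211.89999389648438], [301.5, 257.1000061035156]]
w2 1 5897.0 [[252.89999389648438, 133.6999969482422], [316.29998779296875, 71.19999694824219], [360.5, 129.60000610351562], [294.0, 182.89999389648438]]Traceback (most recent call last):
  File "seg.py", line 15, in <module>
    k=min(k,key=lambda x:abs(cv2.minAreaRect(x)[0][0]-p[0])+abs(cv2.minAreaRect(x)[0][1]-p[1]))
ValueError: min() iterable argument is empty
```

```bash
python3 - <<'E'
from h import *
import pickle
f=lambda n:pickle.load(open(n+'.pkl','rb'))[0]['frame']
a=f('w2'); print('w2 near row 255:',a[262,215:310:4].tolist()); print('col 280',a[190:215:2,270].tolist())
a=f('w3'); print('w3 row148',a[148,142:240:4].tolist())
E
```

```text
w2 near row 255: [[196, 217, 220], [196, 217, 219], [196, 216, 219], [137, 144, 145], [138, 145, 145], [139, 144, 145], [139, 144, 146], [138, 144, 147], [139, 144, 147], [139, 144, 146], [140, 144, 147], [139, 144, 146], [139, 144, 145], [139, 144, 145], [139, 143, 146], [138, 143, 144], [137, 142, 145], [138, 142, 143], [137, 142, 143], [136, 142, 142], [135, 141, 142], [135, 140, 141], [130, 135, 136], [194, 213, 218]]
col 280 [[190, 210, 216], [190, 211, 216], [191, 212, 217], [190, 211, 216], [185, 205, 210], [114, 127, 129], [86, 94, 96], [73, 79, 80], [88, 92, 91], [126, 131, 132], [130, 136, 135], [130, 136, 136], [113, 117, 117]]
w3 row148 [[171, 188, 192], [117, 121, 120], [117, 121, 121], [117, 122, 121], [117, 122, 121], [116, 121, 120], [52, 54, 54], [87, 96, 98], [185, 205, 210], [189, 208, 213], [188, 208, 213], [188, 210, 214], [189, 209, 214], [190, 210, 213], [190, 209, 214], [154, 166, 170], [99, 104, 103], [121, 126, 127], [120, 125, 125], [122, 126, 127], [123, 128, 128], [120, 125, 126], [96, 105, 107], [189, 210, 214], [190, 211, 214]]
```

```bash
sed -i "s/m=((r-b<6).*/m=((r<1.085*b)\&(g<175)\&(g>(100 if (n,0)!=('w4',0) else 30))).astype(np.uint8)*255/; s/np.round(q,1).tolist()/np.round(q).astype(int).tolist()/" seg.py
python3 seg.py
```

```text
w1 0 4761.0 [[268, 111], [336, 70], [365, 128], [298, 166]]
w1 1 4033.5 [[264, 216], [318, 168], [354, 214], [301, 259]]
w2 1 3799.0 [[250, 133], [313, 75], [362, 129], [296, 186]]
w2 2 4818.5 [[219, 209], [300, 205], [305, 267], [228, 270]]
w3 0 4926.0 [[135, 42], [197, 1], [230, 60], [169, 99]]
w3 1 4090.0 [[141, 152], [187, 103], [230, 150], [179, 196]]
w3 2 3192.5 [[121, 214], [185, 210], [193, 261], [131, 264]]
w4 0 5121.0 [[398, 39], [471, -1], [493, 59], [424, 98]]
w4 1 4266.5 [[385, 150], [444, 100], [477, 148], [420, 194]]
w4 2 3473.5 [[354, 211], [422, 207], [419, 260], [354, 263]]
casting 0 ['w1', 'w3', 'w4']
[576.9 256.3  14.5] res 0.6 in z=.019 [577. 254.]
[639.6 205.9  18.2] res 1.0 in z=.019 [639. 205.]
[600.3 155.5  17.6] res 0.8 in z=.019 [599. 155.]
[536.9 205.1  14.7] res 0.4 in z=.019 [537. 203.]
casting 1 ['w1', 'w2', 'w3', 'w4']
[470.  219.5  14.9] res 0.4 in z=.019 [471. 218.]
[541.4 184.6  17.6] res 2.6 in z=.019 [541. 184.]
[513.3 126.   17.6] res 1.5 in z=.019 [512. 125.]
[441.6 161.7  21.3] res 0.5 in z=.019 [440. 162.]
casting 2 ['w2', 'w3', 'w4']
[391.9 222.1  17.6] res 1.4 in z=.019 [391. 221.]
[427.3 151.3  18.8] res 1.8 in z=.019 [426. 151.]
[369.8 123.1  18.3] res 0.9 in z=.019 [370. 123.]
[334.1 194.6  15.6] res 0.4 in z=.019 [336. 193.]
```

The tallest corner by triangulation is on the middle casting, at (442,162). That is its +x/+y corner, which fits the judged condition on the y axis. I'll press there and feel for it.

```bash
python3 -m inch '[[0.014,0.0715,0.134,0,0,0,-1],[0.014,0.0715,0.134,0,0,0,-1],[0.014,0.0715,0.134,0,0,0,-1],[0.014,0.0715,0.134,0,0,0,-1],[0.014,0.0715,0.134,0,0,0,-1],[0.014,0.0715,0.134,0,0,0,-1],[0.014,0.0715,0.134,0,0,0,-1],[0.014,0.0715,0.1,0,0,0,-1],[0,0,0,0,0,0,-1],[0,0,0,0,0,0,-1],[0,0,0,0,0,0,-1]]'; python3 snap.py w5
```

```text
clock: 5.65
eef_pos: [0.4474, 0.1618, 0.0621]
eef_rot: [-3.077, -0.633, -0.002]
ft_force: [-0.7, 1.0, 0.2]
width: 0.004
grip_force: 0.0
```

```bash
python3 -m inch '[[0,0,0.05,0,0,0,-1],[0,0,0.04,0,0,0,-1],[0,0,0.015,0,0,0,-1],[0,0,0,0,0,0,-1],[0,0,0,0,0,0,-1]]'; for i in 1 ; do python3 -m inch '[[0,0,0.01,0,0,0,-1],[0,0,0.005,0,0,0,-1],[0,0,0,0,0,0,-1]]'; done;  python3 -m inch '[[0,0,0.01,0,0,0,-1],[0,0,0.0,0,0,0,-1]]'; python3 snap.py w6
```

```text
clock: 6.2
eef_pos: [0.4469, 0.1613, 0.04]
eef_rot: [3.077, 0.633, -0.001]
ft_force: [0.0, -0.1, 0.7]
width: 0.006
grip_force: 0.0
clock: 6.5
eef_pos: [0.4471, 0.1612, 0.0371]
eef_rot: [-3.077, -0.633, 0.0]
ft_force: [0.1, 0.5, 0.4]
width: 0.005
grip_force: 0.1
clock: 6.7
eef_pos: [0.447, 0.1611, 0.035]
eef_rot: [3.077, 0.633, -0.0]
ft_force: [0.9, 0.7, 0.1]
width: 0.007
grip_force: 0.1
```

```bash
python3 -m inch '[[0,0,0.01,0,0,0,-1],[0,0,0.005,0,0,0,-1],[0,0,0,0,0,0,-1],[0,0,0,0,0,0,-1]]'; python3 snap.py w7; python3 - <<'E'
from h import *
import pickle
L=[pickle.load(open(n+'.pkl','rb')) for n in('w5','w6','w7')]
print([l[1]['ft_force'].round(2) for l in L],L[2][1]['ft_torque'])
im=np.hstack([cv2.resize(l[0]['frame'][0:300,190:460],(398,442)) for l in L[1:]])
cv2.imwrite('pics/press.png',im)
E
```

```text
clock: 7.15
eef_pos: [0.4472, 0.1612, 0.0327]
eef_rot: [3.077, 0.633, 0.001]
ft_force: [-2.2, -1.0, 12.0]
width: 0.006
grip_force: 5.9
[array([-0.83, -0.79,  0.43]), array([-0.31,  0.01,  0.45]), array([-3.6 , -0.91, 12.38])] [-0.19615912  0.50897269  0.03796117]
```

View pics/press.png

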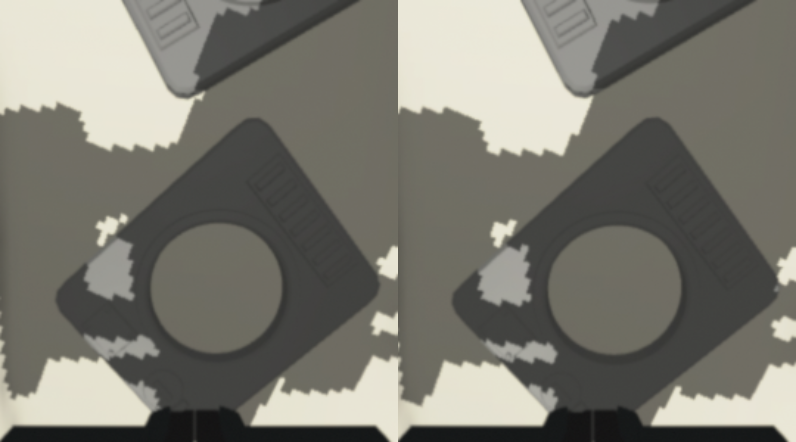

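The force is stiff at tip z≈0.0187, and a faint touch showed from about 0.023 on. I'll keep holding and check with the fixed cameras whether the middle casting rocked, compared with the first frames.

```bash
python3 -m inch '[[0,0,0,0,0,0,-1],[0,0,0,0,0,0,-1],[0,0,0,0,0,0,-1]]'; cat > cmp.py <<'E'
from h import *
import pickle
D=pickle.load(open('d0.pkl','rb'))
P={'mid c0':(470,219.5,19),'mid c1':(541,184.6,19),'mid c2':(513,126,19),'far c3':(537,205,19),'far c1':(640,206,19),'near c3':(335,194,19),'near c0':(392,222,19)}
for n in('scene','side'):
    a=D[n]['frame'];c=cam(n);b=c['frame']
    for k,p in P.items():
        u,v=map(int,np.round(proj(c,np.array(p)/1000))); w=9
        up=lambda f:cv2.resize(f,None,fx=8,fy=8,interpolation=cv2.INTER_CUBIC)
        T=up(a[v-w:v+w+1,u-w:u+w+1]);S=up(b[v-w-4:v+w+5,u-w-4:u+w+5])
        r=cv2.matchTemplate(S,T,cv2.TM_CCOEFF_NORMED);_,s,_,l=cv2.minMaxLoc(r); print(n,k,(u,v),'shift',(l[0]/8-4,l[1]/8-4),round(s,3))
E
python3 cmp.py
```

```text
clock: 7.5
eef_pos: [0.4472, 0.1612, 0.0327]
eef_rot: [3.077, 0.633, 0.001]
ft_force: [-2.6, -0.4, 11.7]
width: 0.005
grip_force: 5.8
scene mid c0 (426, 227) shift (4.0, -3.75) 0.686
scene mid c1 (422, 242) shift (-1.125, -1.25) 0.617
scene mid c2 (397, 240) shift (-2.625, -1.25) 0.77
scene far c3 (429, 240) shift (-1.375, 0.875) 0.543
scene far c1 (445, 262) shift (0.125, 0.0) 0.873
scene near c3 (400, 205) shift (4.0, 4.0) 0.488
scene near c0 (417, 213) shift (-0.25, 0.25) 0.572
side mid c0 (302, 206) shift (4.0, 0.0) 0.61
side mid c1 (331, 210) shift (0.5, -0.625) 0.669
side mid c2 (321, 219) shift (-2.625, 0.5) 0.81
side far c3 (329, 207) shift (1.875, -1.125) 0.83
side far c1 (369, 206) shift (4.0, -3.125) 0.311
side near c3 (248, 212) shift (0.0, 0.0) 0.999
side near c0 (271, 207) shift (0.0, 0.0) 0.999
```

```bash
python3 - <<'E'
from h import *
import pickle
pickle.dump({n:cam(n) for n in('scene','side')},open('d0p.pkl','wb'))
E
python3 -m inch '[[0,0,-0.03,0,0,0,-1],[0,0,-0.025,0,0,0,-1],[0,0,0,0,0,0,-1],[0,0,0,0,0,0,-1],[0,0,0,0,0,0,-1]]'; sed "s/d0.pkl/d0p.pkl/" cmp.py > cmp2.py; python3 cmp2.py; python3 snap.py w8
```

```text
clock: 8.2
eef_pos: [0.4469, 0.1611, 0.0429]
eef_rot: [3.077, 0.633, -0.0]
ft_force: [-0.8, -0.3, 0.6]
width: 0.004
grip_force: 0.0
scene mid c0 (426, 227) shift (0.0, 0.625) 0.974
scene mid c1 (422, 242) shift (0.125, 0.875) 0.9
scene mid c2 (397, 240) shift (0.625, 1.125) 0.984
scene far c3 (429, 240) shift (0.25, 0.875) 0.919
scene far c1 (445, 262) shift (-0.25, 0.25) 0.99
scene near c3 (400, 205) shift (-0.125, -3.875) 0.91
scene near c0 (417, 213) shift (-0.125, -1.0) 0.878
side mid c0 (302, 206) shift (-0.125, -1.5) 0.928
side mid c1 (331, 210) shift (0.375, 0.875) 0.95
side mid c2 (321, 219) shift (2.625, 0.25) 0.97
side far c3 (329, 207) shift (0.75, 0.75) 0.959
side far c1 (369, 206) shift (0.25, 0.375) 0.994
side near c3 (248, 212) shift (0.0, 0.0) 1.0
side near c0 (271, 207) shift (0.0, 0.0) 0.999
```

```bash
cat > rect.py <<'E'
from h import *
import pickle,sys
def rectify(c,s=4,x0=.46,y0=.10,W=.13):
    N=int(W*1000*s); X,Y=np.meshgrid(x0+np.arange(N)/s/1000,y0+np.arange(N)/s/1000)
    Q=(np.stack([X,Y,np.full_like(X,.019)],-1)-c['origin'])@R(c); x=-Q[...,0]/Q[...,2];y=Q[...,1]/Q[...,2]
    k=1+c['k1']*(x*x+y*y); return cv2.remap(c['frame'],(c['cx']+c['f']*x*k).astype(np.float32),(c['cy']+c['f']*y*k).astype(np.float32),cv2.INTER_CUBIC)
A,B=[rectify(pickle.load(open(n+'.pkl','rb'))[0]) for n in sys.argv[1:3]]
for k,(x,y) in {'c1':(537,183),'louvre':(520,160),'c2':(511,131),'c0':(470,214),'c01':(505,201),'c12':(527,156),'hole c1':(510,166),'far c3':(540,204),'far34':(566,180)}.items():
    u,v,w=int((x-460)*4),int((y-100)*4),36
    T=A[max(0,v-w):v+w,max(0,u-w):u+w]; m=20; S=B[max(0,v-w-m):v+w+m,max(0,u-w-m):u+w+m]
    r=cv2.matchTemplate(S,T,cv2.TM_CCOEFF_NORMED);_,s,_,l=cv2.minMaxLoc(r)
    ox=max(0,u-w)-max(0,u-w-m);oy=max(0,v-w)-max(0,v-w-m); print(k,'shift mm',((l[0]-ox)/4,(l[1]-oy)/4),round(s,3))
E
python3 rect.py w7 w8; echo; python3 rect.py w7 w6;echo; python3 rect.py w8 w5
```

```text
c1 shift mm (0.0, 0.75) 0.994
louvre shift mm (-1.5, -3.5) 0.866
c2 shift mm (5.0, -0.25) 0.845
c0 shift mm (5.0, -1.5) 0.628
c01 shift mm (5.0, -1.5) 0.863
c12 shift mm (-1.75, -3.5) 0.996
hole c1 shift mm (0.25, 0.5) 0.983
far c3 shift mm (0.0, 0.0) 0.949
far34 shift mm (5.0, -3.5) 0.961

c1 shift mm (0.0, 0.25) 0.998
louvre shift mm (0.25, 0.5) 0.978
c2 shift mm (1.5, 0.0) 0.93
c0 shift mm (2.0, 0.0) 0.911
c01 shift mm (2.75, -1.5) 0.932
c12 shift mm (0.25, 0.5) 0.999
hole c1 shift mm (0.25, 0.5) 0.997
far c3 shift mm (0.0, 0.0) 0.984
far34 shift mm (1.0, -0.75) 0.999

c1 shift mm (0.0, 0.0) 0.998
louvre shift mm (0.0, 0.0) 0.977
c2 shift mm (-0.75, 0.5) 0.766
c0 shift mm (1.0, 0.5) 0.654
c01 shift mm (5.0, -2.25) 0.705
c12 shift mm (2.5, 5.0) 0.998
hole c1 shift mm (0.0, 0.0) 0.998
far c3 shift mm (4.5, 5.0) 0.568
far34 shift mm (-1.0, 1.0) 0.951
```

The shifts on release, with the far casting unmoved as a control, show that the middle casting did rock. So it is deck_2, and it was held over for about 0.7 s. Next, refine the sheet, slab edge, jar and dropper from the wrist views.

```bash
python3 - <<'E'
from h import *
import pickle
L=lambda n:pickle.load(open(n+'.pkl','rb'))[0]
w1,w2,w3=L('w1'),L('w2'),L('w3')
p=lambda c,u,v,z:(onz(c,u,v,z)[:2]*1000).round(0)
print('slab right edge w3',p(w3,393,22,.01),p(w3,340,255,.01),'w1',p(w1,523,94,.01),p(w1,482,280,.01),'w2',p(w2,550,75,.01),p(w2,512,255,.01))
print('sheet w3 far-left/right z.018',p(w3,388,153,.018),p(w3,551,158,.018),'left edge low',p(w3,380,285,.006),'w1 far',p(w1,520,218,.018),p(w1,640,222,.018))
print('w1 inner fold?',p(w1,548,222,.006),p(w1,478,400,.006))
print('jar lid',p(w3,369,75,.051),p(w1,510,150,.045),p(w2,556,35,.051),'dropper base',p(w2,469,268,.014),'tip',p(w2,512,297,.094))
s=ctrl.state();print(s['eef_pos'],s['eef_rot'])
E
```

```text
slab right edge w3 [702.  13.] [446. -40.] w1 [701.  15.] [500. -52.] w2 [628. -14.] [465. -72.]
sheet w3 far-left/right z.018 [579. -39.] [ 649. -213.] left edge low [ 428. -105.] w1 far [584. -49.] [ 638. -183.]
w1 inner fold? [594. -90.] [ 342. -143.]
jar lid [635.  16.] [638.  15.] [637.  18.] dropper base [435. -35.] tip [439. -34.]
[0.44690383 0.16113385 0.04291995] [ 3.07704601e+00  6.33217574e-01 -6.40449286e-04]
```

Plan: grip the trailing (+x) rim of deck_2 with one finger in the hole, and slide it along a lane between the bottle and the jar. First I align above the rim.

```bash
python3 -m inch '[[0,0,-0.07,0,0,0,-1],[0.065,-0.0425,-0.07,0,0,0,-0.23],[0.065,-0.0425,0,0,0,0,-0.23],[0,0,0,0,0,-0.09,-0.23],[0,0,0,0,0,-0.09,-0.23],[0,0,0,0,0,-0.09,-0.23],[0,0,0,0,0,-0.09,-0.23],[0,0,0,0,0,-0.09,-0.23],[0,0,0,0,0,0,-0.23],[0,0,0,0,0,0,-0.23],[0,0,0,0,0,0,-0.23]]'; python3 snap.py w9; python3 - <<'E'
from h import *
import pickle
c,s=pickle.load(open('w9.pkl','rb')); Rt=cv2.Rodrigues(s['eef_rot'])[0]; print(Rt.round(3).tolist(),s['eef_pos'])
f=c['frame'].copy()
for k in((451.6,173),(463.8,186.7),(491.6,173)): cv2.circle(f,tuple(int(t) for t in proj(c,np.array([*k,19])/1000)),2,(0,0,255),-1)
cv2.imwrite('pics/w9.png',f)
E
```

```text
clock: 9.45
eef_pos: [0.4644, 0.187, 0.0715]
eef_rot: [2.67, 1.655, 0.0]
ft_force: [0.1, 1.2, -0.0]
width: 0.384
grip_force: 0.0
[[0.444, 0.896, 0.0], [0.896, -0.444, -0.0], [-0.0, 0.0, -1.0]] [0.46429723 0.18707176 0.07136346]
```

View pics/w9.png

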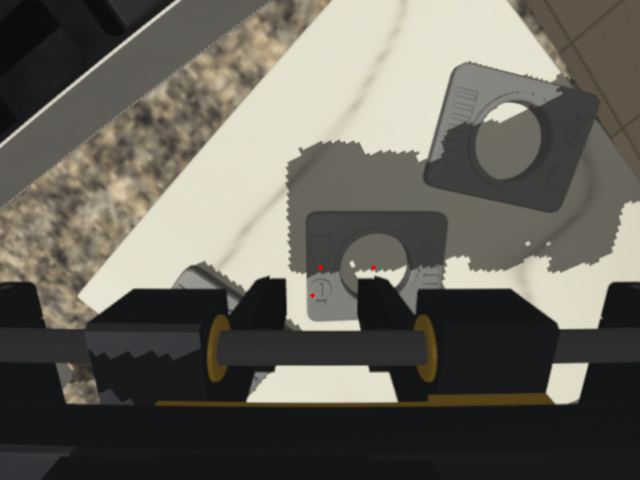

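The view shows deck_2 square to the tool, left edge at x=306 and right edge at x=447. The hole centre is at (375,267), where I predicted it (373,268). Lowering and gripping the rim.

```bash
python3 -m inch '[[0,0,0.08,0,0,0,-0.23],[0,0,0.08,0,0,0,-0.23],[0,0,0.03,0,0,0,-0.23],[0,0,0.015,0,0,0,-0.23],[0,0,0.015,0,0,0,-0.23],[0,0,0,0,0,0,-0.23],[0,0,0,0,0,0,-0.23]]'
```

```text
clock: 10.2
eef_pos: [0.4644, 0.1872, 0.0274]
eef_rot: [2.668, 1.659, 0.001]
ft_force: [0.1, -0.4, 0.1]
width: 0.385
grip_force: 0.0
```

No contact, tips at 13 mm. Now closing.

```bash
python3 -m inch '[[0,0,0,0,0,0,-0.35],[0,0,0,0,0,0,-0.45],[0,0,0,0,0,0,-0.55],[0,0,0,0,0,0,-0.6],[0,0,0,0,0,0,-0.7],[0,0,0,0,0,0,-0.7]]'
```

```text
clock: 10.8
eef_pos: [0.4642, 0.1871, 0.0271]
eef_rot: [-2.668, -1.659, -0.0]
ft_force: [0.1, 0.9, 0.4]
width: 0.182
grip_force: 30.5
```

```bash
python3 -m inch '[[-0.026,0.027,0,0,0,0,-0.7],[-0.052,0.054,0,0,0,0,-0.7],[-0.052,0.054,0,0,0,0,-0.7],[-0.052,0.054,0,0,0,0,-0.7],[-0.026,0.027,0,0,0,0,-0.7],[0,0,0,0,0,0,-0.7]]'; python3 snap.py w10; python3 - <<'E'
from h import *
import pickle
for n in('w9','w10'):
    c,s=pickle.load(open(n+'.pkl','rb'))
    f=c['frame'].astype(int); m=((f[...,2]<1.085*f[...,0])&(f[...,1]>25)&(f[...,1]<175)).astype(np.uint8)
    w=np.zeros_like(m);w[150:300,285:520]=1
    print(n,s['eef_pos'],c['origin'],s['ft_force'])
    k,_=cv2.findContours(cv2.morphologyEx(m*w,cv2.MORPH_OPEN,np.ones((3,3))),cv2.RETR_EXTERNAL,cv2.CHAIN_APPROX_NONE)
    for x in k:
        if cv2.contourArea(x)>1500: print(cv2.boundingRect(x),cv2.minAreaRect(x))
E
```

```text
clock: 11.4
eef_pos: [0.4852, 0.1289, 0.0271]
eef_rot: [2.669, 1.655, -0.001]
ft_force: [0.9, -0.9, 1.5]
width: 0.181
grip_force: 30.5
w9 [0.46429723 0.18707176 0.07136346] [0.49404972 0.24632124 0.20289866] [-0.23545145  0.54382449 -0.37740917]
(306, 211, 142, 89) ((376.49993896484375, 255.0), (140.99996948242188, 87.99998474121094), -0.0)
(424, 150, 96, 56) ((474.5745849609375, 173.0163116455078), (100.46806335449219, 45.151100158691406), 12.33908748626709)
w10 [0.48481163 0.12991404 0.02710816] [0.51486274 0.18831209 0.1584359 ] [ 0.34996965 -0.06376304 -0.30763839]
(303, 228, 184, 72) ((394.5, 263.5), (71.0, 183.0), 90.0)
```

The casting follows rigidly. Turning it to line up with the lane.

```bash
python3 -m inch '[[0,0,0,0,0,0.04,-0.7],[0,0,0,0,0,0.08,-0.7],[0,0,0,0,0,0.08,-0.7],[0,0,0,0,0,0.08,-0.7],[0,0,0,0,0,0.08,-0.7],[0,0,0,0,0,0.08,-0.7],[0,0,0,0,0,0.045,-0.7],[0,0,0,0,0,0,-0.7]]'; python3 - <<'E'
from h import *
s=ctrl.state(); Rt=cv2.Rodrigues(s['eef_rot'])[0]; p=s['eef_pos'][:2]; print(Rt.round(3).tolist()); print('sx,sy',p@[.94,.342],p@[-.342,.94])
E
```

```text
clock: 12.25
eef_pos: [0.4843, 0.1317, 0.0271]
eef_rot: [-3.093, -0.55, -0.0]
ft_force: [1.3, 0.2, 0.3]
width: 0.178
grip_force: 30.5
[[0.939, 0.345, 0.0], [0.345, -0.939, 0.0], [0.0, -0.0, -1.0]]
sx,sy 0.5002420360537234 -0.04181035315497123
```

```bash
python3 -m inch '[[-0.055,0.05,0,0,0,0,-0.7],[-0.055,0.05,0,0,0,0,-0.7],[-0.055,0.05,0,0,0,0,-0.7],[0,0.06,0,0,0,0,-0.7],[0,0.06,0,0,0,0,-0.7],[0,0.06,0,0,0,0,-0.7],[0,0.06,0,0,0,0,-0.7],[0,0,0,0,0,0,-0.7]]'; python3 snap.py w11; python3 - <<'E'
from h import *
import pickle
c,s=pickle.load(open('w11.pkl','rb')); p=s['eef_pos'][:2]; print('sx,sy',p@[.94,.342],p@[-.342,.94]); cv2.imwrite('pics/w11.png',c['frame'])
E
```

```text
clock: 13.05
eef_pos: [0.4815, 0.0434, 0.027]
eef_rot: [3.093, 0.542, 0.001]
ft_force: [0.0, -0.3, 0.9]
width: 0.18
grip_force: 30.5
sx,sy 0.4673972219244136 -0.12256626153806449
```

View pics/w11.png

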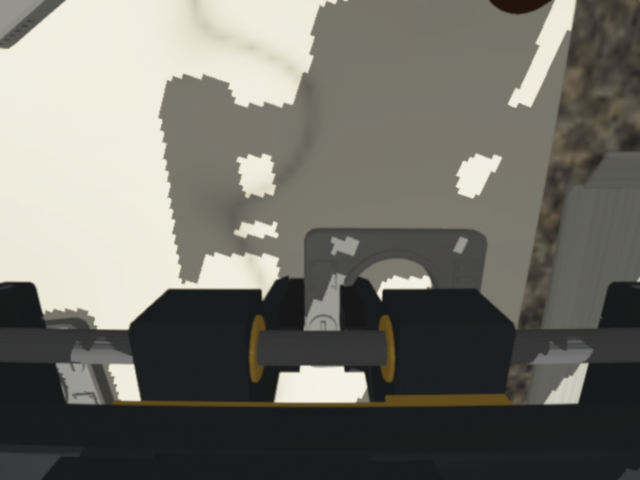

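The casting is held squarely in the grip, top edge at row 230 and right edge at x=487. The sheet's upturned end is at about (600,170), beyond the casting's lane. Checking that clearance in numbers.

```bash
python3 - <<'E'
from h import *
import pickle
c,s=pickle.load(open('w11.pkl','rb'))
for n,u,v,z in(('upturn inner',567,187,.006),('upturn top',610,153,.018),('cast top',315,231,.019),('cast top r',480,231,.019),('slab edge',570,20,.01),('slab edge',520,310,.01)):
    p=onz(c,u,v,z)[:2]; print(n,p.round(3),'sx,sy',(p@[.94,.342]).round(3),(p@[-.342,.94]).round(3))
for n in('side','scene'):
    d=cam(n); f=d['frame'].astype(int); m=((f[...,2]>1.8*f[...,1])&(f[...,2]>60)&(f[...,2]<190)&(f[...,1]<60)).astype(np.uint8)
    q=proj(d,[.437,-.035,.03]); w=np.zeros_like(m); cv2.circle(w,tuple(map(int,q)),40,1,-1); 
    ys,xs=np.nonzero(m*w); print(n,q,len(xs), (np.median(xs),np.median(ys)) if len(xs) else '')
E
```

```text
upturn inner [ 0.568 -0.048] sx,sy 0.518 -0.239
upturn top [ 0.586 -0.049] sx,sy 0.534 -0.246
cast top [0.511 0.056] sx,sy 0.5 -0.122
cast top r [ 0.536 -0.011] sx,sy 0.5 -0.194
slab edge [ 0.628 -0.012] sx,sy 0.586 -0.226
slab edge [ 0.506 -0.054] sx,sy 0.457 -0.224
side (np.float64(290.4197415355389), np.float64(242.7277991652562)) 108 (np.float64(290.0), np.float64(236.0))
scene (np.float64(330.94664634190593), np.float64(229.40921253015546)) 205 (np.float64(340.0), np.float64(256.0))
```

Clearance is about 18 mm to the upturn and at least 12 mm to the bottle. Continuing across the gap onto the sheet.

```bash
python3 -m inch '[[0.007,0.03,0,0,0,0,-0.7],[0.008,0.06,0,0,0,0,-0.7],[0,0.06,0,0,0,0,-0.7],[0,0.06,0,0,0,0,-0.7],[0,0.06,0,0,0,0,-0.7],[0,0.06,0,0,0,0,-0.7],[0,0.06,0,0,0,0,-0.7],[0,0,0,0,0,0,-0.7]]' && python3 -m inch '[[0,0.06,0,0,0,0,-0.7],[0,0.06,0,0,0,0,-0.7],[0,0.06,0,0,0,0,-0.7],[0,0.06,0,0,0,0,-0.7],[0,0.06,0,0,0,0,-0.7],[0,0.06,0,0,0,0,-0.7],[0,0.06,0,0,0,0,-0.7],[0,0,0.01,0,0,0,-0.7],[0,0,0.01,0,0,0,-0.7],[0,0,0,0,0,0,-0.7],[0,0,0,0,0,0,-0.7]]'
```

```text
clock: 14.0
eef_pos: [0.5107, -0.0289, 0.0271]
eef_rot: [3.093, 0.543, 0.0]
ft_force: [0.6, -0.2, -0.0]
width: 0.177
grip_force: 30.5
clock: 15.1
eef_pos: [0.5388, -0.1044, 0.0231]
eef_rot: [-3.093, -0.55, 0.0]
ft_force: [-0.3, -0.8, -0.3]
width: 0.181
grip_force: 30.5
```

```bash
python3 -m inch '[[0,0,0,0,0,0,-0.45],[0,0,0,0,0,0,-0.3],[0,0,0,0,0,0,-0.25],[0,0,0,0,0,0,-0.25],[0,0,0,0,0,0,-0.25],[0,0,-0.02,0,0,0,-0.25],[0,0,-0.05,0,0,0,-0.25],[0,0,-0.1,0,0,0,-0.25],[0,0,-0.2,0,0,0,-0.25],[0,0,-0.2,0,0,0,-0.25],[0,0,-0.2,0,0,0,-0.25],[0,0,0,0,0,0,-0.25],[0,0,0,0,0,0,-0.25]]'; python3 - <<'E'
from h import *
a,b=cam('scene'),cam('side')
im=np.zeros((600,800,3),np.uint8)
im[:326]=cv2.resize(a['frame'][190:300,220:490],(800,326),interpolation=cv2.INTER_CUBIC);im[326:,:525]=cv2.resize(b['frame'][190:310,180:410],(525,274),interpolation=cv2.INTER_CUBIC)
cv2.imwrite('pics/end.png',im)
w=cam('wrist')
f=w['frame'].astype(int); m=((abs(f[...,2]-f[...,0])<8)&(f[...,1]<175)).astype(np.uint8)
print(ctrl.state()['eef_pos'])
E
```

```text
clock: 16.4
eef_pos: [0.5394, -0.1053, 0.1784]
eef_rot: [3.092, 0.548, 0.003]
ft_force: [0.2, -0.2, -0.9]
width: 0.375
grip_force: 0.0
[ 0.53786575 -0.1049695   0.17596819]
```

I have used all ten views, so the last check is numeric: template matches for the objects that had to stay put, and the hole's circle in the rectified wrist view.

```bash
python3 -m inch '[[-0.1,-0.1,-0.1,0,0,0,-0.25],[-0.1,-0.1,-0.1,0,0,0,-0.25],[-0.1,-0.1,-0.1,0,0,0,-0.25],[-0.1,-0.1,-0.05,0,0,0,-0.25],[0,0,0,0,0,0,-0.25],[0,0,0,0,0,0,-0.25]]'; python3 - <<'E'
from h import *
import pickle
D=pickle.load(open('d0.pkl','rb'))
P={'dropper':(437,-35,45,14),'jar':(637,16,30,10),'near':(381,173,19,14),'far':(588,206,19,14)}
for n in('scene','side'):
    a=D[n]['frame'];c=cam(n);b=c['frame']
    for k,(x,y,z,w) in P.items():
        u,v=map(int,np.round(proj(c,np.array((x,y,z))/1000))); m=8
        r=cv2.matchTemplate(b[v-w-m:v+w+m+1,u-w-m:u+w+m+1],a[v-w:v+w+1,u-w:u+w+1],cv2.TM_CCOEFF_NORMED);_,s,_,l=cv2.minMaxLoc(r); print(n,k,'shift px',(l[0]-m,l[1]-m),round(s,3))
src=open('rect.py').read().split('A,B=')[0]; exec(src)
c=cam('wrist'); g=cv2.cvtColor(rectify(c,s=2,x0=.45,y0=-.24,W=.2),cv2.COLOR_BGR2GRAY)
h=cv2.HoughCircles(cv2.medianBlur(g,5),cv2.HOUGH_GRADIENT,1.5,60,param1=80,param2=20,minRadius=36,maxRadius=56)
if h is not None: print([((450+x/2).round(),(-240+y/2).round(),r/2) for x,y,r in h[0][:3]])
E
```

```text
clock: 17.15
eef_pos: [0.436, -0.0576, 0.2466]
eef_rot: [3.093, 0.549, -0.001]
ft_force: [0.1, -1.0, 0.3]
width: 0.377
grip_force: 0.0
scene dropper shift px (0, 0) 0.902
scene jar shift px (0, 0) 0.853
scene near shift px (0, 0) 0.961
scene far shift px (0, 0) 0.981
side dropper shift px (0, -1) 0.979
side jar shift px (0, 0) 0.92
side near shift px (0, 0) 0.999
side far shift px (0, 0) 0.999
[(np.float32(548.0), np.float32(-132.0), np.float32(19.875))]
```

```bash
python3 -c "
from bench import ctrl
print(ctrl.close_job())"
```

```text
the job is handed in; nothing more can be done
None
```

I handed the job in at about 17 s with no verdict returned: I took the middle casting as the warped one, held its raised corner down about 0.7 s, and slid it onto the oven sheet, where the wrist camera places it about 44 mm clear of the slab. The flat castings, jar and bottle show no movement beyond a pixel.

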